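# Hang the instrument caddy back on its cleat

### The job

The blue instrument caddy lies on its side on the bench. Stand it upright on the bench and let go of it, then take it again, clear of its back, and hang it on the leaning board: tilt it to the board's slope, bring the angled strip on its back over the cleat between the two end stops, and drop it in, pressing gently if it sticks, until it is fully home and flush with the board. Leave it hanging there by itself, and do not knock the board or shift the other things on the bench.

Things in the scene. Friction and masses are not known exactly. Their poses are not given: they have to be found in the camera images.
- caddy: Loose open-topped blue plastic box, 50 mm deep (x), 60 wide (y), 84 tall (z), walls 3 mm, 0.11 to 0.24 kg. Origin: centre of its underside; x points out of its back, z out of its open top. Starts lying on its -y side, top towards world -y, back away from the robot. Its flat faces can be gripped: 60 mm across the sides, 50 mm front to back (back bare from z = 14 to 66 mm, strip above, pad below).
- caddy_strip (a point): Middle of the underside of the aluminium strip on the caddy's back, at (32, 0, 70) mm in the caddy's frame; axes as the caddy's. The strip is a 4 mm plate, 36 mm wide, leaving the back (x = 25) at z = 77 mm and sloping rearward and down at 45 degrees; its tip ends 14 mm behind the back, its lowest corner is at z = 66 mm.
- cleat_board: Fixed grey board, 130 mm wide (y), 10 thick, 135 tall along its slope, leaning back 20 degrees (top farther from the robot). Origin: middle of the lower edge of its front face, 8 mm above the bench; x points into the board, z up along its face. Cleat: a 4 mm aluminium flange on the face; its upper face slopes up and out at 45 degrees from x = 0, z = 95 mm to its edge at x = -9.5, z = 104.5 mm.
- cleat_seat (a point): Point on the cleat's upper face, midway between the stops, at (-7, 0, 102) mm in the board's frame; axes as the board's. With the caddy fully home, its strip point lies on this point, its axes are parallel to these, and strip tip and pad touch the board. Two end stops, 44 mm apart inside (y = +-22), 4 mm thick, out to x = -12 and z 89 to 115 mm in the board's frame, leave the strip 4 mm play each side.
- easel: Fixed dark steel base plate that carries the board, 150 x 150 x 8 mm (x -55 to +95 mm); turns with the board. Origin on the bench under the board. The whole stand reaches 0.14 m above the bench; nothing stands over it.
- case: Bystander: loose flat hinged tin case, 70 x 111 x 25 mm, origin at the centre of its underside.
- model: Bystander: loose pale blue plaster dental model, 84 x 75 x 39 mm, origin at the centre of its underside.
- wax_tin: Bystander: loose round blue and white tin with pink wax, 69 mm wide, 25 mm high, origin at the centre of its underside.
- caddy_pad (a point): Centre of the rear face of the black rubber pad at the bottom of the caddy's back, at (39, 0, 8) mm in the caddy's frame. The pad is 36 mm wide, 12 mm high and stands 14 mm off the back, as far as the strip, so that the caddy hangs parallel to the board. It grips the board: the strip may stick part way on the slope and need a light push (under 15 N) down and in.
Things that resemble listed ones, but are neither listed nor needed, are in the scene too. Of the things like the caddy, leave any that is orange; of the rest the larger one is meant.

How it is judged:
On the way:
1. the caddy stands upright on the bench, let go (angle between caddy's own z axis and vertical below 0.1 rad and height (world z) of caddy below 0.006 m and contact force between each of the arm, the fingers and caddy below 0.1 N and linear speed of caddy below 0.02 m/s), for 0.2 s.
At the end, for the whole second after the job is handed in: The caddy hangs by its strip on the cleat, open top up: the strip point within 3 mm of the cleat point square to the board and along its height, within 6 mm across, its axes within 0.06 rad (height) and 0.08 rad (facing) of the board's; released and at rest (x of caddy_strip in the frame of cleat_seat between -0.003 and 0.003 m and y of caddy_strip in the frame of cleat_seat between -0.006 and 0.006 m and z of caddy_strip in the frame of cleat_seat between -0.003 and 0.003 m and angle between the z axis of caddy and the z axis of cleat_board, either way round below 0.06 rad and angle between the x axis of caddy and the x axis of cleat_board, either way round below 0.08 rad and angle between caddy's own z axis and vertical below 0.5 rad and contact force between the fingers and caddy below 0.1 N and linear speed of caddy below 0.01 m/s); the robot touches nothing.
It fails at once if the tin case, the plaster model or the wax tin is pushed more than 15 mm from its place (distance of any of case, model, wax_tin from where it was at the start of the episode above 0.015 m).
It fails at once if the easel is struck or pushed with more than 40 N (contact force between any of the arm, the fingers, caddy and easel above 40 N).
It also fails if it takes over 64 s, if anything falls off the work surface, if the arm or the gripper's body presses on something with over 40 N, if the wrist force passes 120 N, or if a joint passes its speed limit or range.

### The arm

A 7-joint arm with a two-finger parallel gripper is mounted at the origin on a cart in front of the work surface, level with it; the furniture and walls round the work are solid. World frame = base frame: x ahead of the robot, y to its left, z up, the work surface at z = 0. Lengths are in m, angles in rad, forces in N, time in s.
With the tool pointing down it reaches from about 0.4 to 0.85 m from the base axis. Payload 10.4 kg.
Tool frame: the origin (TCP) lies midway between the tips of the shut fingers; the grasp point (between the pads) lies 19 mm behind it; z points along the fingers, y is the line along which they close (so a half turn about z gives the same grasp; the last joint's range is limited). The gripper opens to 87 mm and grips with 3 to 60 N. Pads are 19 mm wide; open, the fingers measure 117 mm over their backs; the gripper's body (75 mm by 190 mm) begins 51 mm behind the grasp point.
Start: joints at [-1.142, 0.332, -0.065, 1.46, 0.022, 1.35, -0.088], TCP at [0.273, 0.562, 0.223] pointing down, gripper open.
Joint ranges: [-2.6, 2.6], [-0.5, 2.12], [-1.47, 1.34], [0.16, 2.42], [-1.27, 4.41], [0.06, 2.06], [-2.6, 2.6]. Speed limits (rad/s): [2.22, 2.22, 2.79, 2.79, 3.14, 3.14, 3.14].

### API

Orientations are given as a rotation vector (axis times angle).
In Python, from bench import telemetry, eyes, order gives the robot as it stands.
- The arm moves only by the tool apply_moves, never from a script. Its argument "plan" is a list of rows, each a list of 7 numbers: the shift along the tool's x, y, z in units of 50 mm (1.0 is 50 mm), then the turn, a rotation vector about the tool's x, y, z in units of 6 degrees (1.0 is 6 degrees), then the finger opening in mm, from 0 to 87. In form: [[tx, ty, tz, rx, ry, rz, fingers], ...]. A call has 1 to 10 rows; each row is the pose to reach, as a shift and turn from the pose commanded when the call began, along the tool's axes at that moment; what a row does not reach only later rows make up. A row lasts 1/10 s, in which the tool goes at most 50 mm and 8.59 degrees, less where a joint would pass 70% of its speed; a pose out of reach is approached as far as the arm can. A call with a gripper value outside its range is refused whole. The fingers move at their own pace and stop on an object; "squeeze" is the grip in N (left out, the last holds). Time passes only in rows, so rows that repeat a pose let the fingers close. It gives the time, the measured TCP pose, the force, the opening and the grip force at its end, in the units of the state.
- telemetry.state(): the state, without advancing time (a new reading comes with each control period).
- eyes.capture(name): name is "scene" or "side" or "wrist"; returns the picture (420x560x3 uint8, blue, green, red); there is no depth.
- eyes.camera_model(name): a dict with "K" (3x3 intrinsics, pixels), "distortion" ([k1, k2, p1, p2, k3] as OpenCV has them; the pictures are not rectified), "origin" and "attitude" of the camera in the world; the wrist camera has in their place "tool_from_camera" (4x4, takes a point from camera to tool coordinates, whose origin is the TCP and whose axes are the flange's). Camera axes: x right, y down, z forward; pixel columns grow to the right and rows downward; lengths in m; the calibration is good to about 2 mm. A picture is of the moment at which its call begins: read the wrist's pose just before it. camera_model takes no time and is no camera call.
- order.job_done(): hands the job in; it is judged then, once.
The state is a dict: "time_s": time; "joint_positions": joint angles; "joint_velocities": joint speeds; "effort": joint torques, N m; "ee_pos": TCP position; "orientation": TCP orientation; "force": force on the tool from outside, world axes, zero at the start; "torque": the same for the moment, N m; "opening": opening from 0.0 (shut) to 1.0 (fully open); "finger_force": force on a finger pad.
Only numpy, scipy, OpenCV 4.12 (cv2) and the standard library are available. Lean on these libraries where they do the work, as an engineer would, in place of code of your own. Each camera call takes 0.05 s, during which the arm holds its last target. There are 200 camera calls.

## Working session

There is one attempt and no reset: what is moved stays moved. The work goes in short steps, Python scripts to look and compute and a tool call to move; the robot and the scene stay as the last step left them, time stands still between calls to the robot, and variables do not carry over. Pictures are saved under pics/ and viewed, at most 10 in all, crops included, and the job is handed in when it is done.

Besides the shell and the picture viewer there is one more tool, called after "Emit:" as a command line: name --pt "numbers of a row" for each row, then --argument value for the rest. apply_moves: Moves the arm, as the interface text tells. Its arguments: {"type":"object","properties":{"plan":{"type":"array"},"squeeze":{"type":"number"}},"required":["plan"]}

```bash
mkdir -p pics; cat > h.py <<'E'
import numpy as np,cv2
from scipy.spatial.transform import Rotation as R
from bench import telemetry,eyes,order
def cam(n):
    m=eyes.camera_model(n);return m
def snap(n,f):
    s=telemetry.state();im=eyes.capture(n);cv2.imwrite('pics/'+f,im);np.savez('pics/'+f+'.npz',p=s['ee_pos'],o=s['orientation']);return im
def pose(n,f=None):
    m=cam(n)
    if n=='wrist':
        d=np.load('pics/'+f+'.npz');T=np.array(m['tool_from_camera']);r=R.from_rotvec(d['o']).as_matrix() if d['o'].size==3 else R.from_quat(d['o']).as_matrix()
        return m,d['p']+r@T[:3,3],r@T[:3,:3]
    a=np.array(m['attitude'],float);a=R.from_rotvec(a).as_matrix() if a.size==3 else a.reshape(3,3)
    return m,np.array(m['origin']),a
def ray(n,uv,f=None):
    m,o,A=pose(n,f);q=cv2.undistortPoints(np.array(uv,float).reshape(-1,1,2),np.array(m['K']),np.array(m['distortion'])).reshape(-1,2)
    d=np.c_[q,np.ones(len(q))]@A.T;return o,d/np.linalg.norm(d,axis=1)[:,None]
def plane(n,uv,z,f=None):
    o,d=ray(n,uv,f);return o+d*((z-o[2])/d[:,2])[:,None]
def proj(n,P,f=None):
    m,o,A=pose(n,f);return cv2.projectPoints((np.atleast_2d(P)-o)@A,np.zeros(3),np.zeros(3),np.array(m['K']),np.array(m['distortion']))[0].reshape(-1,2)
def tri(rays):
    S=0;b=0
    for o,d in rays:
        M=np.eye(3)-np.outer(d,d);S=S+M;b=b+M@o
    return np.linalg.solve(S,b)
E
python3 - <<'E'
from h import *
s=telemetry.state();print(s)
for n in('scene','side','wrist'):
    print(n,cam(n))
a=snap('scene','s0.png');b=snap('side','d0.png');snap('wrist','w0.png')
E
```

```text
{'time_s': 0.0, 'joint_positions': array([-1.1416124 ,  0.33286072, -0.06470148,  1.46092151,  0.02157791,
        1.34989706, -0.08848018]), 'joint_velocities': array([-1.38149124e-03,  1.86617158e-04,  4.47097907e-04, -1.78924588e-04,
       -2.85492431e-04,  7.75855160e-05, -1.46941192e-04]), 'effort': array([-2.21406881e-04, -6.23246670e+01,  2.44516321e-02, -3.89902246e+01,
       -6.14904100e-02,  3.98831209e-02,  1.29953960e-04]), 'ee_pos': array([0.27268895, 0.56195426, 0.22177036]), 'orientation': array([-7.03523272e-01, -3.06152816e+00,  2.14501739e-03]), 'force': array([-0.46319898,  0.10494492,  0.30471098]), 'torque': array([-0.00261289, -0.00821028,  0.00240093]), 'finger_force': 0.0, 'opening': 0.9990999411863006}
scene {'K': array([[472.87829193,   0.        , 287.26750186],
       [  0.        , 472.87829193, 212.33799517],
       [  0.        ,   0.        ,   1.        ]]), 'distortion': array([-0.0528977,  0.       ,  0.       ,  0.       ,  0.       ]), 'origin': array([-0.17634531, -0.82817113,  0.984395  ]), 'attitude': array([-2.14879253,  0.80051132, -0.39235
[... 275 characters left out ...]
1757356,  0.73001923]), 'attitude': array([-2.14992423,  0.12830847, -0.05336125])}
wrist {'K': array([[354.22376691,   0.        , 281.36038217],
       [  0.        , 354.22376691, 213.78936978],
       [  0.        ,   0.        ,   1.        ]]), 'distortion': array([-0.08728183,  0.        ,  0.        ,  0.        ,  0.        ]), 'tool_from_camera': array([[-7.75260922e-04, -9.57657469e-01, -2.87908964e-01,
         7.93016899e-02],
       [ 9.99999300e-01, -9.99662306e-04,  6.32400227e-04,
         4.39536833e-04],
       [-8.93434540e-04, -2.87908272e-01,  9.57657574e-01,
        -1.62246746e-01],
       [ 0.00000000e+00,  0.00000000e+00,  0.00000000e+00,
         1.00000000e+00]])}
```

View pics/s0.png

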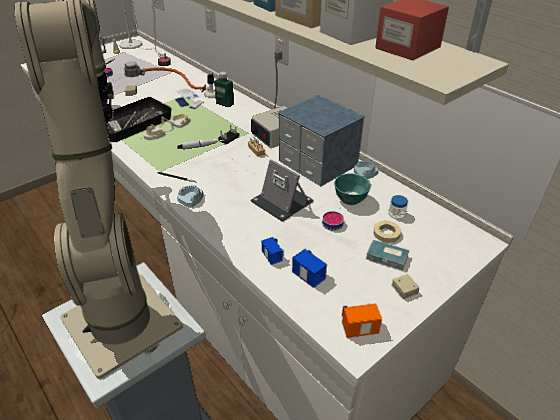

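View pics/d0.png

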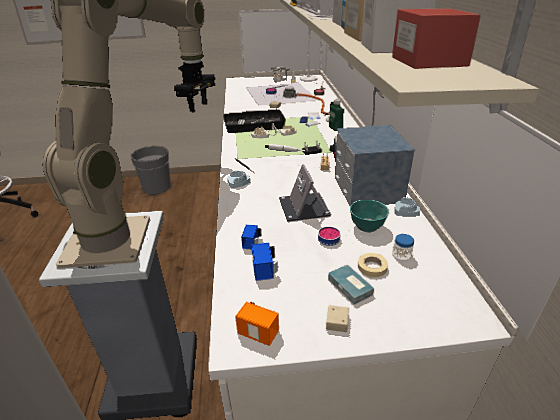

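Candidates for the caddy, in scene pixels: small blue (272,250), larger blue (310,267) and orange (362,320). Orange is excluded and the larger blue one is meant, so it is the box at (310,267), which is (263,262) in the side view. I'll confirm that in an enlarged crop.

```bash
python3 - <<'E'
from h import *
a=cv2.imread('pics/s0.png');b=cv2.imread('pics/d0.png')
c=cv2.resize(a[150:290,240:340],None,fx=4,fy=4,interpolation=2)[:560]
d=cv2.resize(b[155:295,235:335],None,fx=4,fy=4,interpolation=2)
cv2.imwrite('pics/c1.png',np.hstack([c,d]))
for n,im in(('scene',a),('side',b)):
    h=cv2.cvtColor(im,cv2.COLOR_BGR2HSV);m=cv2.inRange(h,(108,150,50),(125,255,255))
    k,l,st,ce=cv2.connectedComponentsWithStats(m)
    for i in range(1,k):
        if st[i,4]>80:
            print(n,st[i],ce[i],plane(n,[ce[i]],0.03)[0])
print('easel approx',plane('scene',[[252,201],[281,216],[313,201]],0.008),plane('side',[[278,196],[288,219],[330,214]],0.008))
E
```

```text
scene [262 237  21  28 364] [272.16483516 250.1510989 ] [ 0.44555324 -0.06899516  0.03      ]
scene [292 249  34  38 750] [309.48533333 266.85733333] [ 0.48192457 -0.18746961  0.03      ]
side [241 225  32  55 952] [258.11659664 253.36659664] [ 0.46974732 -0.15783034  0.03      ]
easel approx [[0.55858674 0.17193474 0.008     ]
 [0.58167709 0.05048538 0.008     ]
 [0.71367909 0.04034979 0.008     ]] [[0.55779669 0.18227356 0.008     ]
 [0.57627272 0.03302827 0.008     ]
 [0.71787414 0.04417606 0.008     ]]
```

View pics/c1.png

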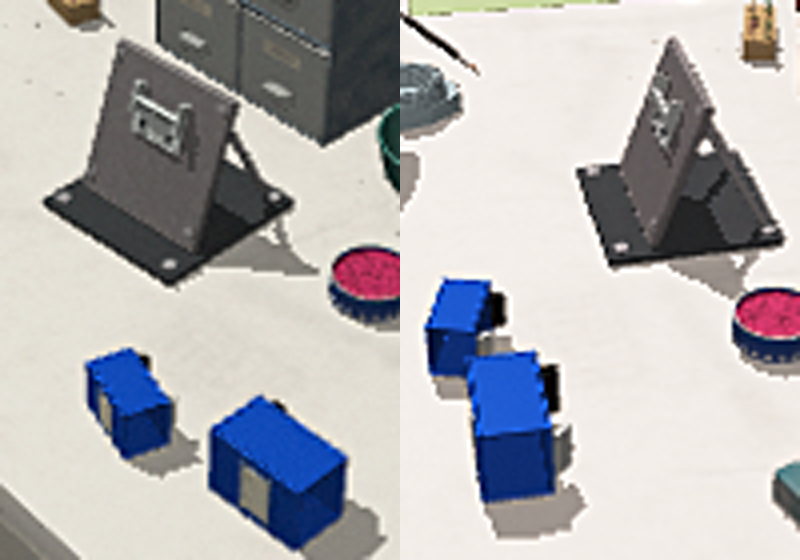

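The crop confirms it: the larger blue box at scene (310,267) is the caddy. It lies with its open top toward -y, and the strip and pad are on the far side. The board with its cleat is at scene (281,190) and the wax tin at (333,220). Next I'll move the wrist camera above them.

```bash
cat >> h.py <<'E'
def fr(z,x):
    z=np.array(z,float);z/=np.linalg.norm(z);x=np.array(x,float);x-=z*(x@z);x/=np.linalg.norm(x);return np.c_[x,np.cross(z,x),z]
def go(p,Rm,grasp=False):
    """row from present pose to TCP p (or grasp point) with axes Rm"""
    s=telemetry.state();C=R.from_rotvec(s['orientation']).as_matrix();p=np.array(p,float)
    if grasp:p=p+0.019*Rm[:,2]
    t=C.T@(p-s['ee_pos'])/.05;r=R.from_matrix(C.T@Rm).as_rotvec()/np.deg2rad(6)
    print('row',np.round(np.r_[t,r],3).tolist(),'steps t %.1f r %.1f'%(np.linalg.norm(t),np.linalg.norm(r)*6/8.59),'q',np.round(s['joint_positions'],2),'F',np.round(s['force'],1),'t',round(s['time_s'],2))
E
python3 - <<'E'
from h import *
go([.5,.1,.33],fr([0,0,-1],[0,1,0]))
print(plane('scene',[[293,256.7],[305.7,249],[326.7,264],[315,272.7]],.06),plane('side',[[252,246],[268.7,243],[273.2,262],[254.5,264]],.06))
E
```

```text
row [-8.123, -6.332, -2.154, -0.008, 0.006, 10.686] steps t 10.5 r 7.5 q [-1.14  0.33 -0.06  1.46  0.02  1.35 -0.09] F [-0.9 -0.4  0.2] t 0.15
[[ 0.45313356 -0.14993445  0.06      ]
 [ 0.50049915 -0.15036222  0.06      ]
 [ 0.50408538 -0.2302509   0.06      ]
 [ 0.45769747 -0.23278789  0.06      ]] [[ 0.45429312 -0.16067621  0.06      ]
 [ 0.50096594 -0.15308296  0.06      ]
 [ 0.50649721 -0.23503115  0.06      ]
 [ 0.45766428 -0.23688037  0.06      ]]
```

Emit:
apply_moves --pt "-1 -0.8 -2.1 0 0 1.3 87" --pt "-8.1 -6.3 -2.1 0 0 10.7 87" --pt "-8.1 -6.3 -2.1 0 0 10.7 87" --pt "-8.1 -6.3 -2.1 0 0 10.7 87" --pt "-8.1 -6.3 -2.1 0 0 10.7 87" --pt "-8.1 -6.3 -2.1 0 0 10.7 87" --pt "-8.1 -6.3 -2.1 0 0 10.7 87" --pt "-8.1 -6.3 -2.1 0 0 10.7 87" --pt "-8.1 -6.3 -2.1 0 0 10.7 87" --pt "-8.1 -6.3 -2.1 0 0 10.7 87"

```text
time_s: 1.15
ee_pos: [0.482, 0.1366, 0.3226]
orientation: [-2.223, -2.22, -0.001]
force: [0.8, -0.2, -0.4]
opening: 1.001
finger_force: 0.0
```

```bash
python3 - <<'E'
from h import *
go([.5,.0,.33],fr([0,0,-1],[0,1,0]))
E
```

```text
row [-2.73, 0.363, -0.148, 0.001, -0.003, -0.014] steps t 2.8 r 0.0 q [-0.73  0.01  0.37  1.63 -0.    1.5  -0.36] F [ 0.8 -0.2 -0.4] t 1.15
```

Emit:
apply_moves --pt "-1.9 0.3 -0.2 0 0 0 87" --pt "-1.9 0.3 -0.2 0 0 0 87" --pt "-1.9 0.3 -0.2 0 0 0 87" --pt "-1.9 0.3 -0.2 0 0 0 87" --pt "-1.9 0.3 -0.2 0 0 0 87" --pt "-1.9 0.3 -0.2 0 0 0 87"

```text
time_s: 1.75
ee_pos: [0.4963, 0.0451, 0.332]
orientation: [-2.22, -2.222, 0.001]
force: [0.6, 1.0, -0.2]
opening: 0.999
finger_force: 0.0
```

```bash
python3 - <<'E'
from h import *
s=telemetry.state();print(s['ee_pos'],s['joint_velocities'].round(3))
im=snap('wrist','w1.png')
cv2.imwrite('pics/w1b.png',cv2.resize(im,(784,588),interpolation=2))
E
```

```text
[0.49626887 0.04512319 0.3319787 ] [-0.001 -0.001  0.005 -0.003 -0.001  0.     0.004]
```

View pics/w1b.png

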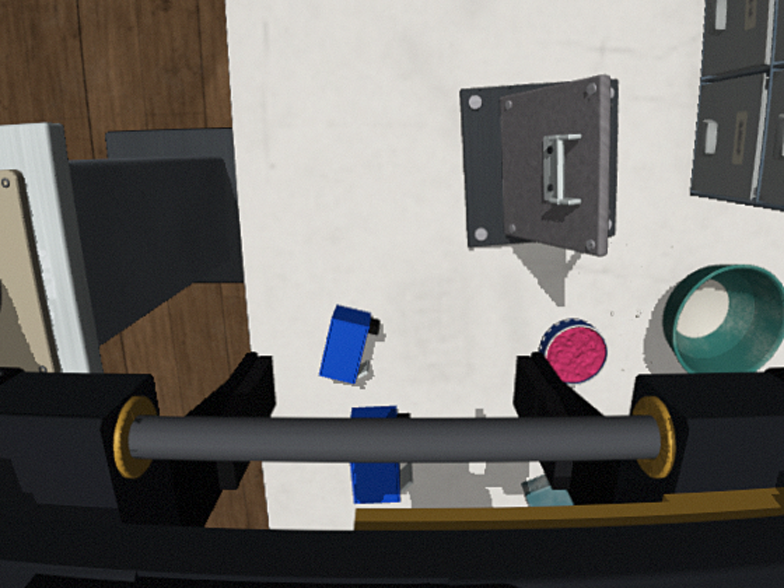

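The wrist view shows the base plate's front corners at view pixels (461,88) and (469,246), the cleat between its stops near (560,170), and the wax tin at (575,352). I'll enlarge the board once so I can measure it.

```bash
python3 - <<'E'
from h import *
im=cv2.imread('pics/w1.png')
cv2.imwrite('pics/c2.png',cv2.resize(im[48:188,320:450],None,fx=4.2,fy=4.2,interpolation=2))
E
```

```text
(no output)
```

View pics/c2.png

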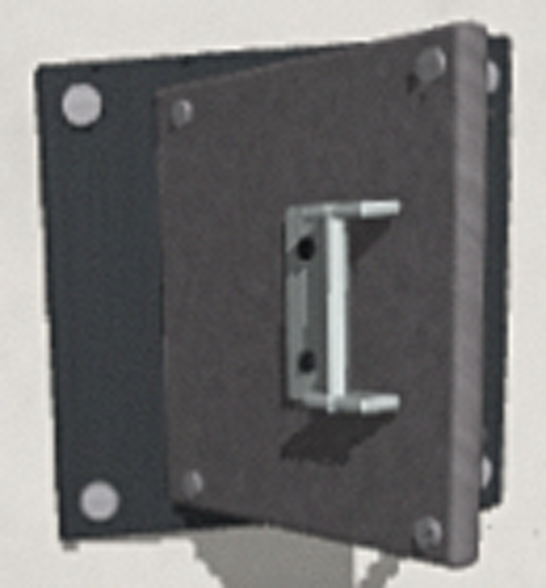

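```bash
cat >> h.py <<'E'
def BR(yaw):
    return R.from_euler('z',yaw).as_matrix()@R.from_euler('y',np.deg2rad(20)).as_matrix()
E
python3 - <<'E'
from h import *
from scipy.optimize import least_squares
f=lambda a:np.array(a,float)/4.2+[320,48]
P=plane('wrist',f([[38,65],[64,541]]),.008,'w1.png');print('plate',P)
print('boardlow',plane('wrist',f([[157,95],[172,508]]),.008,'w1.png'))
print('boardtop',plane('wrist',f([[452,28],[452,560]]),.008+.135*np.cos(.349),'w1.png'))
px=f([[157,95],[172,508],[452,28],[452,560],[38,65],[64,541],[398,207],[398,401]])
def world(v):
    B=BR(v[2]);o=np.array([v[0],v[1],.008]);Q=[[0,.065,0],[0,-.065,0],[0,.065,.135],[0,-.065,.135]]
    W=[o+B@q for q in Q];Z=R.from_euler('z',v[2]).as_matrix()
    W+=[o+Z@[-.055,.075,0],o+Z@[-.055,-.075,0]]
    W+=[o+B@[-.006,.024,.115],o+B@[-.006,-.024,.115]];return np.array(W)
r=least_squares(lambda v:(proj('wrist',world(v),'w1.png')-px).ravel(),[.62,.115,.1]);print(r.x,r.fun.reshape(-1,2).round(1))
B=BR(r.x[2]);o=np.r_[r.x[:2],.008];print('seat',o+B@[-.007,0,.102])
# check in scene and side
print('stop ends scene/side', proj('scene',world(r.x)).round(0).tolist(),proj('side',world(r.x)).round(0).tolist())
print('wax',plane('wrist',[[411,250]],.025,'w1.png'))
yaw=.055
# lying caddy axes
cx=np.array([np.cos(yaw),np.sin(yaw),0]);cz=np.array([np.sin(yaw),-np.cos(yaw),0]);cy=np.array([0,0,1.])
a=np.deg2rad(40);z=-(np.cos(a)*cy+np.sin(a)*cz);T=fr(z,[0,1,0])
cen=np.array([.4794,-.1935,.03]); org=cen-.042*cz
g=org+.035*cz
np.savez('cad.npz',T=T,g=g);print('g',g);go(g-.13*z,T,True);go(g,T,True)
E
```

```text
plate [[0.55782017 0.18170991 0.008     ]
 [0.57134597 0.03280409 0.008     ]]
boardlow [[0.59505182 0.17333191 0.008     ]
 [0.60676674 0.04401045 0.008     ]]
boardtop [[0.63709938 0.17703662 0.13486154]
 [0.64945927 0.05256972 0.13486154]]
[0.60374278 0.11028519 0.09224615] [[  2.1  -1.3]
 [  2.2  -1.1]
 [  6.8  -2.2]
 [  5.5   2.6]
 [-12.2   1.4]
 [-11.1   1.6]
 [  1.3   0.1]
 [  1.3   0.6]]
seat [0.63193063 0.11289281 0.10624279]
stop ends scene/side [[261.0, 196.0], [289.0, 213.0], [270.0, 159.0], [299.0, 175.0], [247.0, 202.0], [279.0, 223.0], [276.0, 170.0], [287.0, 176.0]] [[289.0, 196.0], [298.0, 216.0], [302.0, 163.0], [312.0, 181.0], [274.0, 197.0], [282.0, 220.0], [302.0, 173.0], [305.0, 180.0]]
wax [[ 0.68373345 -0.07050147  0.025     ]]
g [ 0.47901519 -0.18651058  0.03      ]
row [-6.054, -0.271, 4.341, 0.415, 6.654, 0.16] steps t 7.5 r 4.7 q [-0.64 -0.01  0.46  1.62  0.    1.52 -0.18] F [-0.2 -1.   0.5] t 1.8
row [-4.385, -0.36, 6.332, 0.415, 6.654, 0.16] steps t 7.7 r 4.7 q [-0.64 -0.01  0.46  1.62  0.    1.52 -0.18] F [-0.2 -1.   0.5] t 1.8
```

Emit:
apply_moves --pt "-6.05 -0.27 2.5 0.41 6.65 0.16 87" --pt "-6.05 -0.27 2.5 0.41 6.65 0.16 87" --pt "-6.05 -0.27 2.5 0.41 6.65 0.16 87" --pt "-6.05 -0.27 2.5 0.41 6.65 0.16 87" --pt "-6.05 -0.27 2.5 0.41 6.65 0.16 87" --pt "-6.05 -0.27 2.5 0.41 6.65 0.16 87" --pt "-6.05 -0.27 4.3 0.41 6.65 0.16 87" --pt "-6.05 -0.27 4.3 0.41 6.65 0.16 87" --pt "-6.05 -0.27 4.3 0.41 6.65 0.16 87" --pt "-6.05 -0.27 4.3 0.41 6.65 0.16 87"

```text
time_s: 2.8
ee_pos: [0.4814, -0.2584, 0.1139]
orientation: [-1.82, -1.781, -0.612]
force: [-0.3, -0.8, 1.2]
opening: 1.004
finger_force: 0.0
```

```bash
python3 - <<'E'
from h import *
d=np.load('cad.npz');go(d['g']-.08*d['T'][:,2],d['T'],True);go(d['g'],d['T'],True)
im=snap('wrist','w2.png')
cv2.imwrite('pics/w2b.png',cv2.resize(im,(784,588),interpolation=2))
E
```

```text
row [0.024, 0.03, 0.99, -0.014, -0.023, -0.05] steps t 1.0 r 0.0 q [ 0.22  0.75  0.74  1.48 -0.83  1.76  1.08] F [-0.3 -0.8  1.2] t 2.8
row [0.02, 0.032, 2.59, -0.014, -0.023, -0.05] steps t 2.6 r 0.0 q [ 0.22  0.75  0.74  1.48 -0.83  1.76  1.08] F [-0.3 -0.8  1.2] t 2.8
```

View pics/w2b.png

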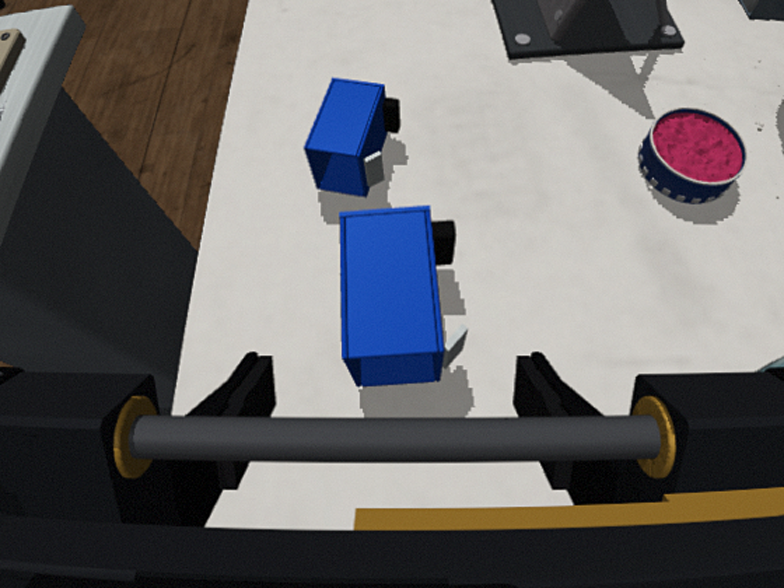

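The target caddy's top-face corners are at view pixels (341,212), (429,207), (441,352) and (345,358). The strip is at (456,340) and the pad at (445,242).

```bash
python3 - <<'E'
from h import *
P=plane('wrist',np.array([[341,212],[429,207],[441,352],[345,358]])/1.4,.06,'w2.png')[:,:2];print(P)
c=P.mean(0);d=(P[2]+P[3]-P[0]-P[1]);yaw=np.arctan2(d[0],-d[1]);print(c,yaw,np.linalg.norm(d)/2)
cz=np.array([np.sin(yaw),-np.cos(yaw),0]);cy=np.array([0,0,1.]);a=np.deg2rad(40);z=-(np.cos(a)*cy+np.sin(a)*cz);T=fr(z,[0,1,0])
g=np.r_[c,.03]-.007*cz
np.savez('cad.npz',T=T,g=g,yaw=yaw);go(g,T,True)
E
```

```text
[[ 0.45020714 -0.14958124]
 [ 0.49860157 -0.14815796]
 [ 0.5016818  -0.23079479]
 [ 0.4554344  -0.23291643]]
[ 0.47648123 -0.1903626 ] 0.05001181628964702 0.08308989969460089
row [0.034, -0.045, 2.667, -0.029, -0.011, -0.051] steps t 2.7 r 0.0 q [ 0.21  0.74  0.74  1.48 -0.83  1.76  1.08] F [0.3 0.4 0.3] t 2.85
```

Those agree with the first estimate, so I'll descend and grip.

Emit:
apply_moves --pt "0.03 -0.05 0.9 0 0 -0.05 87" --pt "0.03 -0.05 1.8 0 0 -0.05 87" --pt "0.03 -0.05 2.3 0 0 -0.05 87" --pt "0.03 -0.05 2.65 0 0 -0.05 87" --pt "0.03 -0.05 2.65 0 0 -0.05 87" --pt "0.03 -0.05 2.65 0 0 -0.05 40" --pt "0.03 -0.05 2.65 0 0 -0.05 40" --pt "0.03 -0.05 2.65 0 0 -0.05 40" --pt "0.03 -0.05 2.65 0 0 -0.05 40" --pt "0.03 -0.05 2.65 0 0 -0.05 40" --squeeze 20

```text
time_s: 3.85
ee_pos: [0.476, -0.1731, 0.0172]
orientation: [-1.817, -1.792, -0.618]
force: [-2.6, -0.8, 2.8]
opening: 0.636
finger_force: 2.0
```

Emit:
apply_moves --pt "0 0 0 0 0 0 40" --pt "0 0 0 0 0 0 40" --pt "0 0 0 0 0 0 40"

```text
time_s: 4.15
ee_pos: [0.4756, -0.1729, 0.0171]
orientation: [-1.817, -1.792, -0.617]
force: [-2.6, -1.4, 5.9]
opening: 0.577
finger_force: 20.0
```

```bash
cat >> h.py <<'E'
def rel():
    s=telemetry.state();return s['ee_pos'],R.from_rotvec(s['orientation']).as_matrix()
E
python3 - <<'E'
from h import *
d=np.load('cad.npz');p,C=rel();yaw=float(d['yaw'])
cx=np.array([np.cos(yaw),np.sin(yaw),0]);cz=np.array([np.sin(yaw),-np.cos(yaw),0]);M=np.c_[cx,[0,0,1],cz]
c=np.r_[.4765,-.1904,.03]
# caddy x is centred by the grip: refine along cx from grasp point
gp=p-.019*C[:,2];c=c+cx*((gp-c)@cx);o=c-.042*cz
Rct=M.T@C;pct=M.T@(p-o)   # tool in caddy
print('grasp in caddy',M.T@(gp-o))
np.savez('held.npz',Rct=Rct,pct=pct)
go(p+[0,-.04,.17],C)
for az in(-40,-60):
    h=np.r_[np.cos(np.deg2rad(az)),np.sin(np.deg2rad(az)),0];N=np.c_[[-h[1],h[0],0],-h,[0,0,1]]
    oo=np.r_[.50,-.27,.13];go(oo+N@pct,N@Rct)
E
```

```text
grasp in caddy [-1.32272665e-17  1.64776470e-03  3.66837166e-02]
row [1.567, -0.143, -3.118, 0.0, 0.0, 0.0] steps t 3.5 r 0.0 q [ 0.1   0.76  0.68  1.71 -0.9   1.53  1.13] F [-2.6 -1.4  5.9] t 4.15
row [0.163, 0.567, -3.481, -1.66, -14.001, -8.635] steps t 3.5 r 11.5 q [ 0.1   0.76  0.68  1.71 -0.9   1.53  1.13] F [-2.6 -1.4  5.9] t 4.15
row [0.117, 0.498, -3.516, -1.38, -14.639, -4.983] steps t 3.6 r 10.8 q [ 0.1   0.76  0.68  1.71 -0.9   1.53  1.13] F [-2.6 -1.4  5.9] t 4.15
```

Emit:
apply_moves --pt "0.5 -0.05 -1.0 0 0 0 40" --pt "1.1 -0.1 -2.1 0 0 0 40" --pt "1.57 -0.14 -3.12 0 0 0 40" --pt "1.57 -0.14 -3.12 0 0 0 40" --pt "1.57 -0.14 -3.12 0 0 0 40" --squeeze 25

```text
time_s: 4.65
ee_pos: [0.4768, -0.2146, 0.1898]
orientation: [-1.82, -1.796, -0.619]
force: [0.4, -0.6, -2.6]
opening: 0.578
finger_force: 24.8
```

```bash
python3 - <<'E'
from h import *
d=np.load('held.npz')
for az in(-25,-45):
    h=np.r_[np.cos(np.deg2rad(az)),np.sin(np.deg2rad(az)),0];N=np.c_[[-h[1],h[0],0],-h,[0,0,1]]
    oo=np.r_[.50,-.27,.15];go(oo+N@d['pct'],N@d['Rct'])
E
```

```text
row [-1.116, 0.71, -0.561, -1.829, -13.237, -11.347] steps t 1.4 r 12.2 q [ 0.11  0.59  0.78  1.54 -0.79  1.79  0.98] F [ 0.4 -0.6 -2.6] t 4.65
row [-1.173, 0.658, -0.607, -1.56, -14.14, -7.736] steps t 1.5 r 11.3 q [ 0.11  0.59  0.78  1.54 -0.79  1.79  0.98] F [ 0.4 -0.6 -2.6] t 4.65
```

Emit:
apply_moves --pt "-1.1 0.6 -0.6 -0.7 -6.3 -3.5 40" --pt "-1.17 0.66 -0.61 -1.56 -14.1 -7.7 40" --pt "-1.17 0.66 -0.61 -1.56 -14.1 -7.7 40" --pt "-1.17 0.66 -0.61 -1.56 -14.1 -7.7 40" --pt "-1.17 0.66 -0.61 -1.56 -14.1 -7.7 40" --pt "-1.17 0.66 -0.61 -1.56 -14.1 -7.7 40" --pt "-1.17 0.66 -0.61 -1.56 -14.1 -7.7 40" --pt "-1.17 0.66 -0.61 -1.56 -14.1 -7.7 40" --pt "-1.17 0.66 -0.61 -1.56 -14.1 -7.7 40" --pt "-1.17 0.66 -0.61 -1.56 -14.1 -7.7 40"

```text
time_s: 5.65
ee_pos: [0.5071, -0.2764, 0.1693]
orientation: [1.25, 2.265, -0.215]
force: [-0.8, -1.4, -3.0]
opening: 0.576
finger_force: 24.8
```

```bash
cat > st.py <<'E'
from h import *
import sys
az=np.deg2rad(float(sys.argv[1]));oo=np.array(eval(sys.argv[2]),float);d=np.load('held.npz')
h=np.r_[np.cos(az),np.sin(az),0];N=np.c_[[-h[1],h[0],0],-h,[0,0,1]]
p,C=rel();print('tool z',C[:,2].round(3),'x',C[:,0].round(3),p.round(4));Nc=C@d['Rct'].T;print('caddy z',Nc[:,2].round(3),'x',Nc[:,0].round(3),'origin',(p-Nc@d['pct']).round(4))
go(oo+N@d['pct'],N@d['Rct'])
E
python3 st.py -45 .5,-.27,.15
```

```text
tool z [ 0.378 -0.384 -0.842] x [-0.425  0.736 -0.527] [ 0.5071 -0.2764  0.1693]
caddy z [ 0.122 -0.289  0.95 ] x [0.793 0.603 0.082] origin [ 0.4964 -0.2597  0.15  ]
row [-0.112, 0.016, -0.05, -0.444, -2.867, -1.49] steps t 0.1 r 2.3 q [-0.58 -0.16  0.79  2.18  0.68  0.68  0.34] F [-0.8 -1.4 -3. ] t 5.65
```

Emit:
apply_moves --pt "-0.11 0.02 -0.05 -0.44 -2.87 -1.5 40" --pt "-0.11 0.02 -0.05 -0.44 -2.87 -1.5 40" --pt "-0.11 0.02 -0.05 -0.44 -2.87 -1.5 40" --pt "-0.11 0.02 -0.05 -0.44 -2.87 -1.5 40" --pt "-0.11 0.02 -0.05 -0.44 -2.87 -1.5 40"

```text
time_s: 6.15
ee_pos: [0.5075, -0.28, 0.1727]
orientation: [0.952, 2.099, -0.383]
force: [-0.0, 0.8, -2.5]
opening: 0.578
finger_force: 24.8
```

```bash
python3 st.py -45 .5,-.27,.015;python3 st.py -45 .5,-.27,-0.002
```

```text
tool z [ 0.535 -0.543 -0.647] x [-0.412  0.501 -0.761] [ 0.5075 -0.28    0.1727]
caddy z [ 0.007 -0.002  1.   ] x [ 0.709  0.705 -0.004] origin [ 0.4982 -0.2708  0.1483]
row [2.024, -0.084, 1.733, -0.048, -0.053, 0.007] steps t 2.7 r 0.1 q [-0.45 -0.2   0.56  2.39  1.36  0.6  -0.22] F [-0.   0.8 -2.5] t 6.15
tool z [ 0.535 -0.543 -0.647] x [-0.412  0.501 -0.761] [ 0.5075 -0.28    0.1727]
caddy z [ 0.007 -0.002  1.   ] x [ 0.709  0.705 -0.004] origin [ 0.4982 -0.2708  0.1483]
row [2.282, -0.099, 1.953, -0.048, -0.053, 0.007] steps t 3.0 r 0.1 q [-0.45 -0.2   0.56  2.39  1.36  0.6  -0.22] F [-0.   0.8 -2.5] t 6.15
```

Emit:
apply_moves --pt "0.5 -0.02 0.43 0 0 0 40" --pt "1.0 -0.04 0.87 0 0 0 40" --pt "1.5 -0.06 1.3 0 -0.05 0 40" --pt "2.02 -0.08 1.73 -0.05 -0.05 0 40" --pt "2.02 -0.08 1.73 -0.05 -0.05 0 40" --pt "2.02 -0.08 1.73 -0.05 -0.05 0 40"

```text
time_s: 6.75
ee_pos: [0.5109, -0.2838, 0.053]
orientation: [0.944, 2.089, -0.395]
force: [0.1, -1.2, -1.6]
opening: 0.579
finger_force: 24.8
```

```bash
python3 st.py -45 .5,-.27,0.002; python3 - <<'E'
from h import *
a=snap('side','d3.png');b=snap('scene','s3.png')
cv2.imwrite('pics/c3.png',np.hstack([cv2.resize(x,None,fx=4,fy=4,interpolation=2) for x in (a[200:340,200:300],b[210:350,270:370])]))
E
```

```text
tool z [ 0.538 -0.553 -0.637] x [-0.408  0.491 -0.77 ] [ 0.5109 -0.2838  0.053 ]
caddy z [0.002 0.013 1.   ] x [ 0.71   0.704 -0.011] origin [ 0.5017 -0.275   0.0284]
row [0.469, 0.017, 0.267, -0.088, 0.077, 0.053] steps t 0.5 r 0.1 q [ 0.35  0.19 -0.22  2.42  1.96  0.57 -0.93] F [ 0.1 -1.2 -1.6] t 6.75
```

View pics/c3.png

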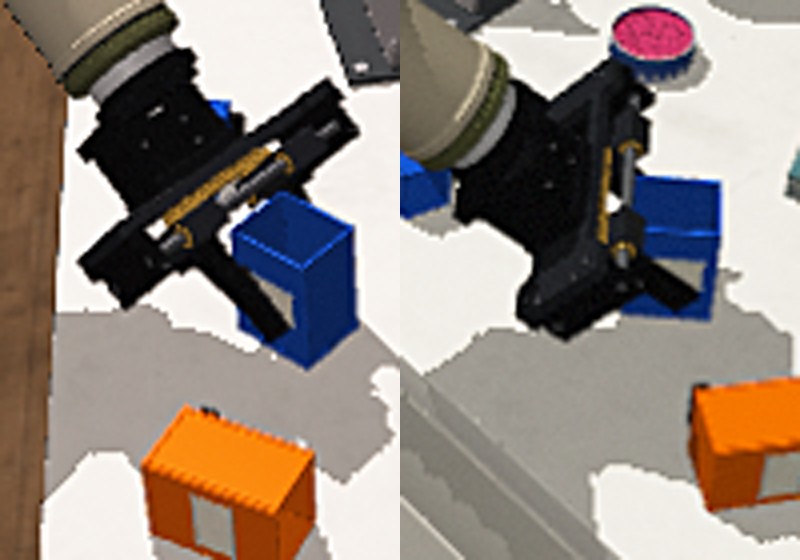

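Both views show the caddy upright in the fingers and just above the bench. Joint 4 is at its limit, so I'll set the caddy down a little farther out.

```bash
python3 st.py -45 .54,-.28,0.03;python3 st.py -40 .56,-.27,0.03; python3 - <<'E'
from h import *
print('case',plane('scene',[[388,253]],.02),plane('side',[[351,283]],.02),'wood',plane('scene',[[405,287]],.02),'orange',plane('scene',[[362,320]],.03))
E
```

```text
tool z [ 0.533 -0.553 -0.641] x [-0.411  0.493 -0.767] [ 0.5084 -0.2847  0.0501]
caddy z [0.008 0.011 1.   ] x [ 0.711  0.703 -0.013] origin [ 0.4992 -0.2757  0.0256]
row [-0.445, 0.545, 0.427, -0.125, 0.027, 0.058] steps t 0.8 r 0.1 q [ 0.36  0.2  -0.22  2.42  1.96  0.57 -0.93] F [-0.1 -0.8 -2.5] t 6.85
tool z [ 0.533 -0.553 -0.641] x [-0.411  0.493 -0.767] [ 0.5084 -0.2847  0.0501]
caddy z [0.008 0.011 1.   ] x [ 0.711  0.703 -0.013] origin [ 0.4992 -0.2757  0.0256]
row [-0.509, 0.998, 0.529, -0.763, 0.062, -0.477] steps t 1.2 r 0.6 q [ 0.36  0.2  -0.22  2.42  1.96  0.57 -0.93] F [-0.1 -0.8 -2.5] t 6.85
case [[ 0.70089551 -0.28949248  0.02      ]] [[ 0.70161927 -0.29663655  0.02      ]] wood [[ 0.6336987  -0.40433154  0.02      ]] orange [[ 0.45612496 -0.40635015  0.03      ]]
```

Emit:
apply_moves --pt "-0.5 0.4 0.2 -0.3 0 -0.2 40" --pt "-0.5 0.9 0.5 -0.76 0.06 -0.48 40" --pt "-0.5 0.9 0.5 -0.76 0.06 -0.48 40" --pt "-0.5 0.9 0.5 -0.76 0.06 -0.48 40"

```text
time_s: 7.25
ee_pos: [0.5674, -0.2801, 0.0597]
orientation: [0.847, 2.121, -0.337]
force: [-0.4, -0.5, -2.2]
opening: 0.579
finger_force: 24.8
```

```bash
python3 st.py -40 .56,-.27,0.004;python3 st.py -40 .56,-.27,-.003
```

```text
tool z [ 0.591 -0.496 -0.637] x [-0.447  0.456 -0.769] [ 0.5674 -0.2801  0.0597]
caddy z [-0.005  0.006  1.   ] x [ 0.641  0.768 -0.001] origin [ 0.5576 -0.272   0.0352]
row [0.475, 0.031, 0.41, 0.013, 0.07, 0.025] steps t 0.6 r 0.1 q [ 0.36  0.24 -0.2   2.32  2.04  0.49 -0.91] F [-0.4 -0.5 -2.2] t 7.25
tool z [ 0.591 -0.496 -0.637] x [-0.447  0.456 -0.769] [ 0.5674 -0.2801  0.0597]
caddy z [-0.005  0.006  1.   ] x [ 0.641  0.768 -0.001] origin [ 0.5576 -0.272   0.0352]
row [0.583, 0.024, 0.499, 0.013, 0.07, 0.025] steps t 0.8 r 0.1 q [ 0.36  0.24 -0.2   2.32  2.04  0.49 -0.91] F [-0.4 -0.5 -2.2] t 7.25
```

Emit:
apply_moves --pt "0.24 0.02 0.2 0 0.07 0 40" --pt "0.47 0.03 0.4 0 0.07 0 40" --pt "0.53 0.03 0.45 0 0.07 0 40" --pt "0.53 0.03 0.45 0 0.07 0 40"

```text
time_s: 7.65
ee_pos: [0.5695, -0.278, 0.0249]
orientation: [0.849, 2.128, -0.335]
force: [0.5, 0.5, -2.4]
opening: 0.579
finger_force: 24.8
```

```bash
python3 st.py -40 .56,-.27,-.002
```

```text
tool z [ 0.587 -0.492 -0.642] x [-0.452  0.459 -0.765] [ 0.5695 -0.278   0.0249]
caddy z [0.001 0.002 1.   ] x [ 0.641  0.768 -0.002] origin [ 5.596e-01 -2.698e-01  4.000e-04]
row [0.031, -0.001, 0.039, 0.011, 0.003, 0.03] steps t 0.0 r 0.0 q [ 0.37  0.34 -0.22  2.31  2.15  0.55 -1.02] F [ 0.5  0.5 -2.4] t 7.65
```

Emit:
apply_moves --pt "0.03 0 0.03 0 0 0 40" --pt "0.05 0 0.04 0 0 0 40" --pt "0.05 0 0.04 0 0 0 40"

```text
time_s: 7.95
ee_pos: [0.571, -0.2789, 0.0247]
orientation: [0.847, 2.122, -0.336]
force: [-8.7, 5.0, 17.3]
opening: 0.577
finger_force: 25.0
```

Emit:
apply_moves --pt "-0.01 0 -0.01 0 0 0 50" --pt "-0.01 0 -0.01 0 0 0 60" --pt "-0.01 0 -0.01 0 0 0 70" --pt "-0.01 0 -0.01 0 0 0 74" --pt "-0.01 0 -0.01 0 0 0 74" --pt "-0.01 0 -0.01 0 0 0 74"

```text
time_s: 8.55
ee_pos: [0.5697, -0.2778, 0.0219]
orientation: [0.85, 2.128, -0.333]
force: [-0.2, -0.0, 0.1]
opening: 0.837
finger_force: 0.0
```

Emit:
apply_moves --pt "0 0 -0.5 0 0 0 74" --pt "0 0 -1.2 0 0 0 74" --pt "0 0 -2 0 0 0 74" --pt "0 0 -3 0 0 0 87" --pt "0 0 -3 0 0 0 87"

```text
time_s: 9.05
ee_pos: [0.5185, -0.2357, 0.0558]
orientation: [0.851, 2.157, -0.337]
force: [-0.1, -0.4, -0.8]
opening: 0.948
finger_force: 0.0
```

```bash
python3 - <<'E'
from h import *
print(telemetry.state()['ee_pos'])
a=snap('side','d4.png');b=snap('scene','s4.png');w=snap('wrist','w4.png')
c=np.hstack([cv2.resize(x,None,fx=3,fy=3,interpolation=2) for x in (a[170:340,220:320],b[180:350,290:390])])
cv2.imwrite('pics/c4.png',np.vstack([c[:300],c[300:]])) if 0 else cv2.imwrite('pics/c4.png',c)
E
```

```text
[ 0.5184604  -0.23572417  0.05581278]
```

View pics/c4.png

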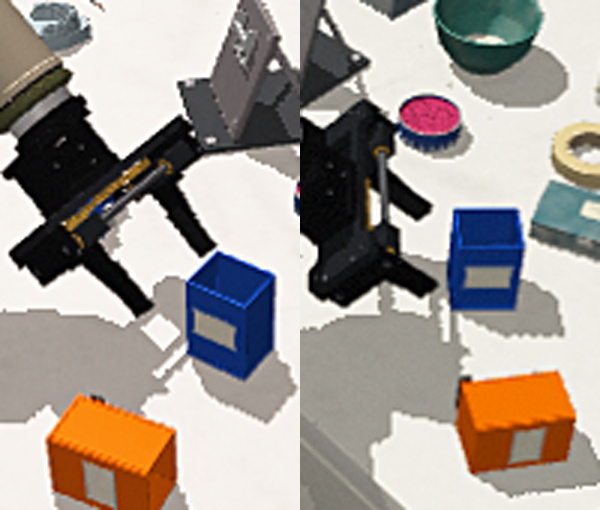

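The caddy stands upright by itself, at side-crop (230,315). Next I'll raise the arm and turn it for the side grip, with the hand leaning to the caddy's front.

```bash
cat > g2.py <<'E'
from h import *
import sys
def tc(N,o,lean=20,g=(-.003,0,.058)):
    a=np.deg2rad(lean);z=N@[np.sin(a),0,-np.cos(a)];T=fr(z,N[:,0]);return o+N@np.array(g),T
if __name__=='__main__':
    yaw=np.arctan2(.768,.641);N=R.from_euler('z',yaw).as_matrix();o=np.r_[.5596,-.2698,0]
    g,T=tc(N,o)
    p,C=rel();go(p+[0.03,0,.22],C);go(g-.15*T[:,2],T,True);go(g,T,True)
E
python3 g2.py
```

```text
row [-3.572, 0.567, -2.577, 0.0, 0.0, 0.0] steps t 4.4 r 0.0 q [ 0.8   0.2  -0.74  2.41  1.89  0.59 -0.78] F [-0.2 -0.3 -0.1] t 9.2
row [-2.625, -0.771, -0.872, 4.033, 8.742, 14.728] steps t 2.9 r 12.3 q [ 0.8   0.2  -0.74  2.41  1.89  0.59 -0.78] F [-0.2 -0.3 -0.1] t 9.2
row [-0.459, 0.149, 0.989, 4.033, 8.742, 14.728] steps t 1.1 r 12.3 q [ 0.8   0.2  -0.74  2.41  1.89  0.59 -0.78] F [-0.2 -0.3 -0.1] t 9.2
```

Emit:
apply_moves --pt "-0.7 0 -0.6 0 0 0 87" --pt "-1.4 0.1 -1.2 0 0 0 87" --pt "-2.2 0.2 -1.8 0 0 0 87" --pt "-3.0 0.3 -2.3 0 0 0 87" --pt "-3.5 0.5 -2.6 0 0 0 87" --pt "-3.5 0.5 -2.6 0 0 0 87"

```text
time_s: 9.8
ee_pos: [0.5435, -0.2366, 0.2747]
orientation: [0.855, 2.157, -0.334]
force: [1.2, -1.8, -0.5]
opening: 0.997
finger_force: 0.0
```

```bash
python3 g2.py
```

```text
row [-3.57, 0.573, -2.578, 0.0, 0.0, 0.0] steps t 4.4 r 0.0 q [ 0.74 -0.24 -0.59  2.17  0.62  0.52  0.49] F [ 1.2 -1.8 -0.5] t 9.8
row [0.881, -1.302, 1.753, 4.047, 8.717, 14.751] steps t 2.4 r 12.3 q [ 0.74 -0.24 -0.59  2.17  0.62  0.52  0.49] F [ 1.2 -1.8 -0.5] t 9.8
row [3.045, -0.386, 3.618, 4.047, 8.717, 14.751] steps t 4.7 r 12.3 q [ 0.74 -0.24 -0.59  2.17  0.62  0.52  0.49] F [ 1.2 -1.8 -0.5] t 9.8
```

Emit:
apply_moves --pt "0 0 0 2 4.3 7.3 87" --pt "0 0 0 4.05 8.7 14.7 87" --pt "0 0 0 4.05 8.7 14.7 87" --pt "0 0 0 4.05 8.7 14.7 87" --pt "0 0 0 4.05 8.7 14.7 87" --pt "0 0 0 4.05 8.7 14.7 87" --pt "0 0 0 4.05 8.7 14.7 87" --pt "0 0 0 4.05 8.7 14.7 87" --pt "0 0 0 4.05 8.7 14.7 87" --pt "0 0 0 4.05 8.7 14.7 87"

```text
time_s: 10.8
ee_pos: [0.5446, -0.2368, 0.2736]
orientation: [2.596, 1.667, 0.326]
force: [-0.5, 0.7, -0.2]
opening: 0.999
finger_force: 0.0
```

```bash
python3 g2.py
```

```text
row [0.922, 1.179, -4.181, 0.0, 0.0, 0.0] steps t 4.4 r 0.0 q [ 0.84  0.17 -0.46  1.59 -0.08  1.25 -0.02] F [-0.5  0.7 -0.2] t 10.8
row [-1.671, 0.038, 1.634, 0.739, 1.641, 2.702] steps t 2.3 r 2.3 q [ 0.84  0.17 -0.46  1.59 -0.08  1.25 -0.02] F [-0.5  0.7 -0.2] t 10.8
row [-1.132, -0.117, 4.581, 0.739, 1.641, 2.702] steps t 4.7 r 2.3 q [ 0.84  0.17 -0.46  1.59 -0.08  1.25 -0.02] F [-0.5  0.7 -0.2] t 10.8
```

Emit:
apply_moves --pt "-0.8 0 0.6 0.74 1.64 2.7 87" --pt "-1.67 0.04 1.2 0.74 1.64 2.7 87" --pt "-1.67 0.04 1.6 0.74 1.64 2.7 87" --pt "-1.67 0.04 1.6 0.74 1.64 2.7 87" --pt "-1.67 0.04 1.6 0.74 1.64 2.7 87" --pt "-1.67 0.04 1.6 0.74 1.64 2.7 87"

```text
time_s: 11.4
ee_pos: [0.5301, -0.3054, 0.1849]
orientation: [-2.677, -1.268, -0.472]
force: [0.1, -0.0, -0.5]
opening: 0.999
finger_force: 0.0
```

```bash
python3 g2.py; python3 - <<'E'
from h import *
im=snap('wrist','w5.png')
cv2.imwrite('pics/w5b.png',cv2.resize(im,(784,588),interpolation=2))
E
```

```text
row [1.851, 0.489, -4.007, 0.0, 0.0, 0.0] steps t 4.4 r 0.0 q [ 0.96  0.35 -0.39  1.59 -0.23  1.2  -0.01] F [ 0.1 -0.  -0.5] t 11.4
row [-0.056, -0.004, 0.061, 0.023, 0.025, 0.095] steps t 0.1 r 0.1 q [ 0.96  0.35 -0.39  1.59 -0.23  1.2  -0.01] F [ 0.1 -0.  -0.5] t 11.4
row [-0.048, -0.011, 3.061, 0.023, 0.025, 0.095] steps t 3.1 r 0.1 q [ 0.96  0.35 -0.39  1.59 -0.23  1.2  -0.01] F [ 0.1 -0.  -0.5] t 11.4
```

View pics/w5b.png

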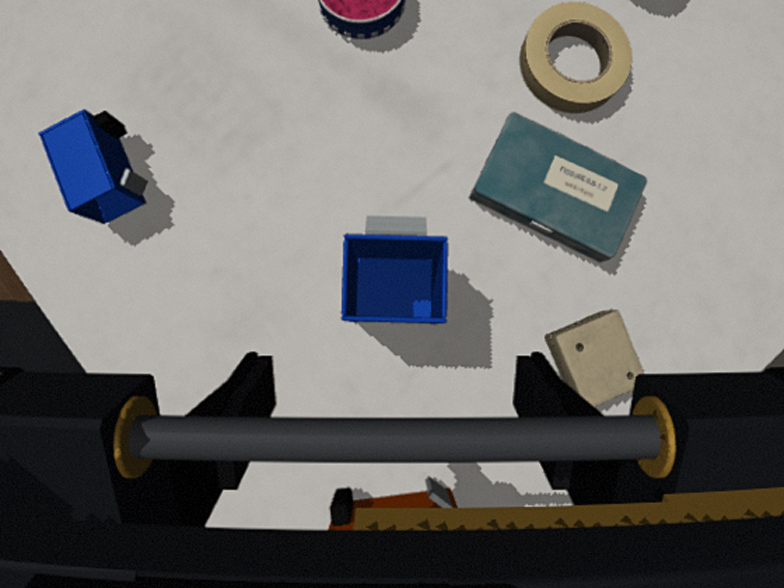

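The open rim's corners are at view pixels (344,236), (447,237), (446,322) and (342,321). The strip is on the far side at (396,225), and the box lines up with the fingers.

```bash
python3 - <<'E'
from h import *
from g2 import tc
P=plane('wrist',np.array([[344,236],[447,237],[446,322],[342,321]])/1.4,.084,'w5.png')[:,:2];print(P)
c=P.mean(0);d=P[0]+P[1]-P[2]-P[3];e=P[0]+P[3]-P[1]-P[2]
print(c,np.arctan2(d[1],d[0]),np.arctan2(-e[0],e[1]),np.linalg.norm(d)/2,np.linalg.norm(e)/2)
yaw=np.arctan2(-e[0],e[1]);N=R.from_euler('z',yaw).as_matrix();o=np.r_[c,0]
g,T=tc(N,o);go(g,T,True)
E
```

```text
[[ 0.55373559 -0.23218309]
 [ 0.59891278 -0.26996477]
 [ 0.56740193 -0.30692167]
 [ 0.52230101 -0.26914478]]
[ 0.56058783 -0.26955358] 0.8654027640620993 0.8739254490441928 0.048544013827290365 0.05886262485816775
row [-0.031, 0.0, 3.071, 0.021, 0.024, 0.106] steps t 3.1 r 0.1 q [ 0.96  0.35 -0.39  1.59 -0.23  1.2  -0.01] F [-0.3 -0.3  0.6] t 11.45
```

Emit:
apply_moves --pt "-0.03 0 0.8 0.02 0.02 0.1 87" --pt "-0.03 0 1.7 0.02 0.02 0.1 87" --pt "-0.03 0 2.6 0.02 0.02 0.1 87" --pt "-0.03 0 3.05 0.02 0.02 0.1 87" --pt "-0.03 0 3.05 0.02 0.02 0.1 87" --pt "-0.03 0 3.05 0.02 0.02 0.1 50" --pt "-0.03 0 3.05 0.02 0.02 0.1 50" --pt "-0.03 0 3.05 0.02 0.02 0.1 50" --pt "-0.03 0 3.05 0.02 0.02 0.1 50" --pt "-0.03 0 3.05 0.02 0.02 0.1 50" --squeeze 20

```text
time_s: 12.45
ee_pos: [0.5613, -0.2688, 0.0401]
orientation: [-2.68, -1.246, -0.472]
force: [-3.3, -1.7, 7.1]
opening: 0.69
finger_force: 19.9
```

```bash
cat > hg.py <<'E'
from h import *
import sys
from scipy.optimize import least_squares
def board():
    f=lambda a:np.array(a,float)/4.2+[320,48]
    px=f([[157,95],[172,508],[452,28],[452,560],[398,207],[398,401]])
    def world(v):
        B=BR(v[2]);o=np.array([v[0],v[1],.008])
        return np.array([o+B@np.array(q) for q in [[0,.065,0],[0,-.065,0],[0,.065,.135],[0,-.065,.135],[-.006,.024,.115],[-.006,-.024,.115]]])
    r=least_squares(lambda v:(proj('wrist',world(v),'w1.png')-px).ravel(),[.6,.11,.09]);return r
def target(seat,B,off):
    """caddy pose with strip point at seat+B@off"""
    return seat+B@(np.array(off)-[.032,0,.070])
E
python3 - <<'E'
from hg import *
from g2 import tc
s=telemetry.state();print(s['opening']*87,s['finger_force'],s['time_s'])
N=R.from_euler('z',.8739).as_matrix();p,C=rel();o=np.r_[.5606,-.2696,0];gp=p-.019*C[:,2]
# grip sets tool y parallel to caddy y and centres it
N=R.from_euler('z',np.arctan2(-C[0,1],C[1,1])).as_matrix();o=o+N[:,1]*((gp-o)@N[:,1]);print('gp in caddy',N.T@(gp-o),'yaw',np.arctan2(N[1,0],N[0,0]))
np.savez('held2.npz',Rct=N.T@C,pct=N.T@(p-o))
r=board();print(r.x,r.fun.round(1));B=BR(r.x[2]);seat=np.r_[r.x[:2],.008]+B@[-.007,0,.102];np.savez('board.npz',B=B,seat=seat);print('seat',seat)
go(p+[0,0,.17],C)
E
```

```text
59.99742684023136 19.93559553658997 12.45
gp in caddy [ 5.45624036e-03 -3.12250226e-17  5.79393868e-02] yaw -2.271092901855814
[0.59960518 0.1096432  0.10214375] [-1.2 -0.8  0.  -0.7  2.5 -2.1  2.7  2.7 -2.4  0.3 -1.9  0.8]
seat [0.62776584 0.11252968 0.10624279]
row [1.164, -0.006, -3.194, 0.0, 0.0, 0.0] steps t 3.4 r 0.0 q [ 0.88  0.51 -0.4   1.7  -0.2   0.92 -0.05] F [-3.3 -1.7  7.1] t 12.45
```

Emit:
apply_moves --pt "0.3 0 -0.8 0 0 0 50" --pt "0.6 0 -1.6 0 0 0 50" --pt "0.9 0 -2.4 0 0 0 50" --pt "1.16 0 -3.2 0 0 0 50" --pt "1.16 0 -3.2 0 0 0 50" --squeeze 25

```text
time_s: 12.95
ee_pos: [0.5635, -0.27, 0.2159]
orientation: [-2.685, -1.25, -0.479]
force: [1.2, -0.1, -1.4]
opening: 0.687
finger_force: 24.9
```

```bash
cat >> hg.py <<'E'
def step(off,quiet=False):
    h=np.load('held2.npz');b=np.load('board.npz');B,seat=b['B'],b['seat'];p,C=rel()
    Nc=C@h['Rct'].T;oc=p-Nc@h['pct'];sp=oc+Nc@[.032,0,.07]
    print('off now mm',(1e3*B.T@(sp-seat)).round(1),'rot err deg',np.rad2deg(R.from_matrix(B.T@Nc).as_rotvec()).round(2),'Fboard',(B.T@telemetry.state()['force']).round(1))
    go(target(seat,B,off)+B@h['pct'],B@h['Rct'])
if __name__=='__main__':
    for a in sys.argv[1:]:step(eval(a))
E
python3 - <<'E'
from hg import *
N=R.from_euler('z',.8705).as_matrix()
h=np.load('held2.npz');Nb=R.from_euler('z',-2.271092901855814).as_matrix()
# undo wrong frame: recover tool pose at grip
Rm=Nb@h['Rct'];gp=Nb@(h['pct']-.019*h['Rct'][:,2]); # relative to o along wrong axes (y comp zero)
np.savez('held2.npz',Rct=N.T@Rm,pct=N.T@(Nb@h['pct']));h=np.load('held2.npz');print(h['pct']-.019*h['Rct'][:,2],h['Rct'].round(3))
step([-.06,0,.10])
E
```

```text
[-5.45624036e-03  1.35459910e-09  5.79393868e-02] [[ 0.94  -0.     0.342]
 [-0.001 -1.     0.002]
 [ 0.342 -0.002 -0.94 ]]
off now mm [-123.7 -352.3  103.5] rot err deg [ -8.09 -19.23  43.51] Fboard [ 1.5 -0.3 -0.9]
row [5.367, -4.802, 2.199, -1.218, -3.192, 7.281] steps t 7.5 r 5.6 q [ 0.89  0.33 -0.41  1.54 -0.23  1.23 -0.12] F [ 1.2 -0.1 -1.4] t 12.95
```

Emit:
apply_moves --pt "1.0 -0.9 0.3 -0.2 -0.6 1.4 50" --pt "2.0 -1.8 0.7 -0.4 -1.2 2.8 50" --pt "2.9 -2.6 1.1 -0.6 -1.7 3.9 50" --pt "3.7 -3.3 1.5 -0.8 -2.2 5.0 50" --pt "4.4 -4.0 1.8 -1.0 -2.7 6.0 50" --pt "5.0 -4.5 2.0 -1.2 -3.1 6.8 50" --pt "5.37 -4.8 2.2 -1.22 -3.19 7.28 50" --pt "5.37 -4.8 2.2 -1.22 -3.19 7.28 50" --pt "5.37 -4.8 2.2 -1.22 -3.19 7.28 50" --pt "5.37 -4.8 2.2 -1.22 -3.19 7.28 50"

```text
time_s: 13.95
ee_pos: [0.5625, 0.1154, 0.1978]
orientation: [-3.126, -0.175, 0.013]
force: [-0.8, -1.1, -2.0]
opening: 0.69
finger_force: 24.9
```

```bash
python3 hg.py [-.035,0,.035]; python3 - <<'E'
from h import *
im=snap('wrist','w6.png');cv2.imwrite('pics/w6b.png',cv2.resize(im,(784,588),interpolation=2))
E
```

```text
off now mm [-60.9   9.7  93.5] rot err deg [0.32 0.47 0.74] Fboard [-0.1 -1.  -2.2]
row [0.097, 0.204, 1.28, -0.092, 0.079, 0.097] steps t 1.3 r 0.1 q [ 0.18  0.29 -0.55  1.6   0.14  1.3  -1.84] F [-0.8 -1.1 -2. ] t 13.95
```

View pics/w6b.png

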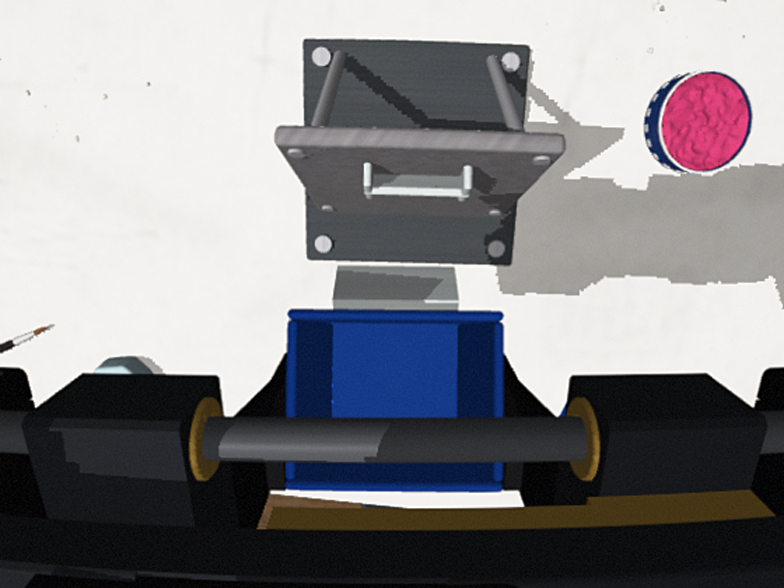

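The wrist view shows the stops at view pixels (368,180) and (468,181), the board's top front edge from (283,152) to (560,150), and the held strip's outer edge from (337,266) to (455,268). I'll use these to refine the seat and check the grasp.

```bash
python3 - <<'E'
from hg import *
h=np.load('held2.npz');b=np.load('board.npz');B,seat=b['B'],b['seat']
d=np.load('pics/w6.png.npz');C=R.from_rotvec(d['o']).as_matrix();Nc=C@h['Rct'].T;oc=d['p']-Nc@h['pct']
cad=np.array([[.039,.018,.066],[.039,-.018,.066],[.0367,.018,.0699],[.028,.03,.084],[.025,.03,.084],[.025,-.03,.084]])
print('strip/rim pred',(proj('wrist',oc+cad@Nc.T,'w6.png')*1.4).round(1).tolist())
o=seat-B@[-.007,0,.102]
bp=np.array([[-.006,.024,.115],[-.006,-.024,.115],[0,.065,.135],[0,-.065,.135],[-.0095,.022,.1045],[-.0095,-.022,.1045]])
print('board pred',(proj('wrist',o+bp@B.T,'w6.png')*1.4).round(1).tolist())
for nm,px,z in(('stops',[[368,180],[467.5,181]],.008+.115*np.cos(.349)+.002),('top',[[283,152],[560,150]],.008+.135*np.cos(.349)),('plate front/back',[[307,259],[512,263],[304,40],[529,47]],.008)):
    P=plane('wrist',np.array(px)/1.4,z,'w6.png');e=P[0]-P[1];print(nm,P.round(4).tolist(),'yaw',np.arctan2(-e[0],e[1]).round(3),'mid in board',(B.T@(P[:2].mean(0)-o)).round(4),'w',np.linalg.norm(e).round(4))
E
```

```text
strip/rim pred [[338.0, 267.4], [453.3, 267.3], [336.4, 273.4], [286.8, 299.3], [286.7, 310.2], [504.8, 310.1]]
board pred [[367.9, 170.3], [469.1, 171.5], [272.1, 142.8], [568.4, 146.4], [373.1, 183.7], [462.1, 184.8]]
stops [[0.6262, 0.1365, 0.1181], [0.6311, 0.0893, 0.1181]] yaw 0.104 mid in board [-0.0102  0.0003  0.1134] w 0.0474
top [[0.6355, 0.174, 0.1349], [0.6502, 0.0531, 0.1349]] yaw 0.121 mid in board [-0.0026 -0.0005  0.134 ] w 0.1218
plate front/back [[0.5577, 0.1814, 0.008], [0.5717, 0.0329, 0.008], [0.7046, 0.1934, 0.008], [0.7169, 0.0462, 0.008]] yaw 0.094 mid in board [-0.0329  0.0011 -0.012 ] w 0.1491
```

```bash
python3 hg.py [-.03,0,.045] [-.005,0,.025]
```

```text
off now mm [-60.6   5.5  93.6] rot err deg [0.27 0.48 0.5 ] Fboard [ 0.1 -0.4 -3.2]
row [0.255, 0.119, 1.126, -0.071, 0.081, 0.062] steps t 1.2 r 0.1 q [ 0.19  0.29 -0.54  1.6   0.14  1.3  -1.84] F [-1.  -0.5 -3. ] t 14.0
off now mm [-60.6   5.5  93.6] rot err deg [0.27 0.48 0.5 ] Fboard [ 0.1 -0.4 -3.2]
row [0.592, 0.126, 1.67, -0.071, 0.081, 0.062] steps t 1.8 r 0.1 q [ 0.19  0.29 -0.54  1.6   0.14  1.3  -1.84] F [-1.  -0.5 -3. ] t 14.0
```

Emit:
apply_moves --pt "0.1 0 0.5 0 0 0 50" --pt "0.25 0 1.0 0 0 0 50" --pt "0.25 0 1.0 0 0 0 50" --pt "0.25 0 1.0 0 0 0 50"

```text
time_s: 14.4
ee_pos: [0.576, 0.1083, 0.1485]
orientation: [-3.13, -0.158, 0.013]
force: [-0.3, -0.4, -1.9]
opening: 0.69
finger_force: 24.9
```

```bash
python3 hg.py [-.03,0,.025] [-.006,0,.022]
```

```text
off now mm [-32.    0.9  51.6] rot err deg [0.34 0.47 0.08] Fboard [ 0.3 -0.4 -2. ]
row [-0.137, 0.025, 0.522, -0.058, 0.079, -0.008] steps t 0.5 r 0.1 q [ 0.17  0.35 -0.53  1.63  0.18  1.21 -1.86] F [-0.3 -0.4 -1.9] t 14.4
off now mm [-32.    0.9  51.6] rot err deg [0.34 0.47 0.08] Fboard [ 0.3 -0.4 -2. ]
row [0.295, 0.026, 0.739, -0.058, 0.079, -0.008] steps t 0.8 r 0.1 q [ 0.17  0.35 -0.53  1.63  0.18  1.21 -1.86] F [-0.3 -0.4 -1.9] t 14.4
```

Emit:
apply_moves --pt "0.1 0 0.3 -0.06 0.08 0 50" --pt "0.2 0.02 0.5 -0.06 0.08 0 50" --pt "0.29 0.02 0.7 -0.06 0.08 0 50" --pt "0.29 0.02 0.74 -0.06 0.08 0 50" --pt "0.29 0.02 0.74 -0.06 0.08 0 50"

```text
time_s: 14.9
ee_pos: [0.5904, 0.1101, 0.1113]
orientation: [-3.136, -0.16, -0.002]
force: [0.0, 0.7, -1.3]
opening: 0.691
finger_force: 24.9
```

```bash
python3 hg.py [-.006,0,.012] [-.004,0,.005]
```

```text
off now mm [-5.9  1.4 21.9] rot err deg [-0.   -0.04  0.02] Fboard [ 0.5  0.6 -1.2]
row [-0.07, 0.028, 0.185, -0.001, -0.007, 0.003] steps t 0.2 r 0.0 q [ 0.15  0.41 -0.52  1.64  0.22  1.15 -1.89] F [ 0.   0.7 -1.3] t 14.9
off now mm [-5.9  1.4 21.9] rot err deg [-0.   -0.04  0.02] Fboard [ 0.5  0.6 -1.2]
row [-0.08, 0.028, 0.33, -0.001, -0.007, 0.003] steps t 0.3 r 0.0 q [ 0.15  0.41 -0.52  1.64  0.22  1.15 -1.89] F [ 0.   0.7 -1.3] t 14.9
```

I've now viewed ten pictures, so I'll work from force and pose readings and measured pixels from here.

Emit:
apply_moves --pt "-0.03 0.03 0.1 0 0 0 50" --pt "-0.07 0.03 0.19 0 0 0 50" --pt "-0.07 0.03 0.19 0 0 0 50"

```text
time_s: 15.2
ee_pos: [0.5865, 0.1081, 0.1013]
orientation: [-3.136, -0.16, -0.001]
force: [0.1, -1.0, -2.2]
opening: 0.691
finger_force: 24.9
```

```bash
python3 hg.py [-.004,0,.006] [-.003,0,.003]
```

```text
off now mm [-6.3 -0.2 11.1] rot err deg [-0.03 -0.02  0.02] Fboard [ 0.7 -1.  -2.1]
row [0.009, -0.004, 0.112, 0.003, -0.004, 0.004] steps t 0.1 r 0.0 q [ 0.16  0.41 -0.52  1.66  0.22  1.12 -1.89] F [ 0.1 -1.  -2.2] t 15.2
off now mm [-6.3 -0.2 11.1] rot err deg [-0.03 -0.02  0.02] Fboard [ 0.7 -1.  -2.1]
row [0.007, -0.004, 0.176, 0.003, -0.004, 0.004] steps t 0.2 r 0.0 q [ 0.16  0.41 -0.52  1.66  0.22  1.12 -1.89] F [ 0.1 -1.  -2.2] t 15.2
```

Emit:
apply_moves --pt "0.01 0 0.06 0 0 0 50" --pt "0.01 0 0.11 0 0 0 50" --pt "0.01 0 0.11 0 0 0 50"

```text
time_s: 15.5
ee_pos: [0.5876, 0.1084, 0.096]
orientation: [-3.136, -0.16, -0.002]
force: [-0.4, -0.7, -2.1]
opening: 0.688
finger_force: 24.9
```

```bash
python3 hg.py [-.003,0,.003] [-.001,0,.001]
```

```text
off now mm [-3.6 -0.   6.5] rot err deg [-0.01 -0.05  0.03] Fboard [ 0.3 -0.6 -2.1]
row [-0.014, -0.001, 0.07, 0.001, -0.009, 0.005] steps t 0.1 r 0.0 q [ 0.16  0.42 -0.51  1.66  0.22  1.12 -1.89] F [-0.4 -0.7 -2.1] t 15.5
off now mm [-3.6 -0.   6.5] rot err deg [-0.01 -0.05  0.03] Fboard [ 0.3 -0.6 -2.1]
row [0.01, -0.001, 0.121, 0.001, -0.009, 0.005] steps t 0.1 r 0.0 q [ 0.16  0.42 -0.51  1.66  0.22  1.12 -1.89] F [-0.4 -0.7 -2.1] t 15.5
```

Emit:
apply_moves --pt "-0.01 0 0.04 0 0 0 50" --pt "-0.01 0 0.07 0 0 0 50" --pt "-0.01 0 0.07 0 0 0 50"

```text
time_s: 15.8
ee_pos: [0.5871, 0.1083, 0.0927]
orientation: [-3.136, -0.16, -0.002]
force: [-0.1, -0.4, -1.7]
opening: 0.689
finger_force: 24.9
```

```bash
python3 hg.py [-.001,0,.001] [0,0,-.001]
```

```text
off now mm [-2.8 -0.1  3.3] rot err deg [-0.01 -0.07  0.02] Fboard [ 0.5 -0.4 -1.6]
row [0.019, -0.002, 0.054, 0.001, -0.011, 0.003] steps t 0.1 r 0.0 q [ 0.15  0.42 -0.51  1.67  0.23  1.11 -1.89] F [-0.1 -0.4 -1.7] t 15.8
off now mm [-2.8 -0.1  3.3] rot err deg [-0.01 -0.07  0.02] Fboard [ 0.5 -0.4 -1.6]
row [0.024, -0.002, 0.099, 0.001, -0.011, 0.003] steps t 0.1 r 0.0 q [ 0.15  0.42 -0.51  1.67  0.23  1.11 -1.89] F [-0.1 -0.4 -1.7] t 15.8
```

Emit:
apply_moves --pt "0.0 0 0.03 0 0 0 50" --pt "0.0 0 0.05 0 0 0 50" --pt "0.0 0 0.05 0 0 0 50"

```text
time_s: 16.1
ee_pos: [0.5872, 0.1084, 0.0903]
orientation: [-3.136, -0.16, -0.002]
force: [0.3, 0.7, -1.4]
opening: 0.688
finger_force: 24.9
```

```bash
python3 hg.py [0,0,-.001]
```

```text
off now mm [-2.  0.  1.] rot err deg [-0.01 -0.07  0.02] Fboard [ 0.8  0.7 -1.2]
row [0.023, 0.0, 0.05, 0.001, -0.011, 0.004] steps t 0.1 r 0.0 q [ 0.15  0.43 -0.51  1.67  0.23  1.1  -1.89] F [ 0.3  0.7 -1.4] t 16.1
```

Emit:
apply_moves --pt "0.0 0 0.03 0 0 0 50" --pt "0.0 0 0.05 0 0 0 50" --pt "0.0 0 0.05 0 0 0 50"

```text
time_s: 16.4
ee_pos: [0.5869, 0.1084, 0.0888]
orientation: [-3.136, -0.16, -0.002]
force: [-6.9, -0.7, 9.1]
opening: 0.688
finger_force: 25.0
```

```bash
python3 hg.py [0,0,-.001]
```

```text
off now mm [-1.7  0.1 -0.5] rot err deg [-0.02 -0.05  0.  ] Fboard [-9.7  0.   6.2]
row [0.028, 0.002, 0.02, 0.004, -0.008, 0.002] steps t 0.0 r 0.0 q [ 0.15  0.43 -0.51  1.67  0.23  1.1  -1.89] F [-6.9 -0.7  9.1] t 16.4
```

Emit:
apply_moves --pt "-0.02 0 0.02 0 0 0 50" --pt "-0.023 0 0.035 0 0 0 50" --pt "-0.023 0 0.035 0 0 0 50"

```text
time_s: 16.7
ee_pos: [0.5869, 0.1085, 0.0886]
orientation: [-3.136, -0.159, -0.006]
force: [-6.9, -1.4, 18.4]
opening: 0.689
finger_force: 25.0
```

```bash
python3 hg.py [0,0,-.001]
```

```text
off now mm [-1.7  0.1 -0.6] rot err deg [-0.03 -0.21 -0.01] Fboard [-12.9  -0.6  14.8]
row [0.027, 0.002, 0.017, 0.005, -0.035, 0.0] steps t 0.0 r 0.0 q [ 0.15  0.43 -0.51  1.67  0.23  1.1  -1.89] F [-6.9 -1.4 18.4] t 16.7
```

The caddy has stopped moving under about 15 N, pressed into both the board and the cleat, so it looks home. I'll ease off, open the fingers and check.

Emit:
apply_moves --pt "0 0 -0.015 0 0 0 55" --pt "0 0 -0.015 0 0 0 62" --pt "0 0 -0.015 0 0 0 68" --pt "0 0 -0.015 0 0 0 76" --pt "0 0 -0.015 0 0 0 76" --pt "0 0 -0.015 0 0 0 76"

```text
time_s: 17.3
ee_pos: [0.5861, 0.1083, 0.0868]
orientation: [-3.136, -0.16, -0.003]
force: [0.5, 0.6, -0.3]
opening: 0.862
finger_force: 0.0
```

```bash
python3 - <<'E'
from hg import *
s=telemetry.state();print(s['opening'],s['force'].round(1),s['ee_pos'])
im=snap('wrist','w7.png');np.savez('held_o.npz')
h=np.load('held2.npz');b=np.load('board.npz')
# rim seen vs predicted for home pose, by blue mask bounds
m=cv2.inRange(cv2.cvtColor(im,cv2.COLOR_BGR2HSV),(108,120,40),(128,255,255))
k,l,st,ce=cv2.connectedComponentsWithStats(m);i=1+np.argmax(st[1:,4]);print('blue bbox now',st[i])
im6=cv2.imread('pics/w6.png');m=cv2.inRange(cv2.cvtColor(im6,cv2.COLOR_BGR2HSV),(108,120,40),(128,255,255));k,l,st,ce=cv2.connectedComponentsWithStats(m);i=1+np.argmax(st[1:,4]);print('held bbox',st[i])
E
```

```text
0.8620242960343778 [ 0.5  0.6 -0.3] [0.5860849  0.10826657 0.08678437]
blue bbox now [  202   220   159    79 12238]
held bbox [  204   221   156    78 11860]
```

Emit:
apply_moves --pt "0 0 -0.4 0 0 0 78" --pt "0 0 -0.9 0 0 0 78" --pt "0 0 -1.5 0 0 0 80" --pt "0 0 -2.1 0 0 0 80" --pt "0 0 -2.6 0 0 0 80" --pt "0 0 -2.6 0 0 0 80" --pt "0 0 -2.6 0 0 0 80"

```text
time_s: 18.05
ee_pos: [0.586, 0.1081, 0.2171]
orientation: [-3.136, -0.16, -0.004]
force: [0.6, 0.2, 0.1]
opening: 0.919
finger_force: 0.0
```

```bash
python3 - <<'E'
from hg import *
im=snap('wrist','w8.png');snap('scene','s8.png');snap('side','d8.png')
h=np.load('held2.npz');b=np.load('board.npz');B=b['B']
for dx in(-.0017,):
    seat=b['seat']+B@[dx,0,-.0006];o=seat-B@[-.007,0,.102]
    co=target(seat,B,[0,0,0])
    W=np.array([[.025,.03,.084],[.025,-.03,.084],[-.025,.03,.084],[-.025,-.03,.084]])@B.T+co
    bp=np.array([[0,.065,.135],[0,-.065,.135],[-.012,.024,.115],[-.012,-.024,.115]])@B.T+o
    for n,f in(('wrist','w8.png'),('scene',None),('side',None)):
        print(n,'rim home',proj(n,W,f).round(1).tolist(),'board top, stops',proj(n,bp,f).round(1).tolist())
def hull(img,roi):
    m=cv2.inRange(cv2.cvtColor(img,cv2.COLOR_BGR2HSV),(108,110,40),(128,255,255));k,l,st,ce=cv2.connectedComponentsWithStats(m)
    for i in range(1,k):
        if st[i,4]>200:
            c=cv2.findContours((l==i).astype(np.uint8),0,2)[0][0];q=cv2.approxPolyDP(cv2.convexHull(c),2.5,True)[:,0];print(st[i],q.tolist())
for f in('w8','s8','d8'):print(f);hull(cv2.imread(f'pics/{f}.png'),0)
g=cv2.cvtColor(im,cv2.COLOR_BGR2GRAY)
s=proj('wrist',W[:2],'w8.png').mean(0);print('col',int(s[0]));print(g[60:260,int(s[0])].tolist())
E
```

```text
wrist rim home [[241.2, 166.6], [323.2, 166.6], [240.7, 235.0], [323.7, 235.0]] board top, stops [[187.4, 141.4], [377.0, 141.3], [249.5, 164.1], [314.8, 164.1]]
scene rim home [[271.9, 169.7], [285.6, 177.3], [261.4, 171.4], [275.1, 179.1]] board top, stops [[268.4, 159.7], [298.1, 175.7], [273.6, 170.7], [284.5, 176.7]]
side rim home [[297.2, 171.7], [301.6, 180.1], [283.4, 168.6], [287.3, 177.0]] board top, stops [[300.4, 163.0], [310.5, 180.9], [298.1, 172.9], [301.6, 179.6]]
w8
[437  80  26  62 315] [[462, 80], [457, 141], [440, 128], [437, 108], [445, 90]]
[ 240  166   83   69 5564] [[241, 167], [322, 168], [321, 233], [240, 233]]
s8
[257 170  29  33 616] [[273, 170], [285, 179], [279, 200], [267, 202], [257, 195], [262, 171]]
[261 237  22  28 384] [[270, 237], [282, 250], [281, 260], [272, 264], [262, 251], [261, 241]]
d8
[277 170  26  33 542] [[285, 170], [297, 172], [302, 181], [293, 202], [280, 199], [277, 191]]
[241 225  17  24 320] [[256, 225], [254, 248], [243, 248], [241, 236], [245, 226]]
col 282
[53, 51, 61, 62, 62, 58, 61, 62, 65, 61, 61, 63, 59, 59, 60, 62, 60, 64, 61, 64, 60, 59, 66, 62, 63, 60, 62, 64, 62, 63, 63, 60, 58, 64, 63, 66, 61, 61, 59, 63, 65, 64, 58, 45, 38, 38, 28, 32, 34, 36, 36, 31, 34, 35, 39, 63, 64, 59, 58, 64, 63, 33, 33, 33, 33, 34, 34, 33, 57, 82, 97, 107, 110, 111, 113, 114, 116, 115, 114, 117, 106, 85, 70, 65, 70, 65, 67, 73, 68, 63, 68, 64, 81, 98, 106, 103, 106, 101, 101, 104, 103, 102, 100, 141, 192, 158, 84, 51, 66, 75, 56, 36, 38, 39, 39, 37, 38, 39, 37, 35, 26, 24, 22, 22, 26, 30, 35, 43, 45, 42, 40, 44, 44, 39, 43, 43, 43, 42, 41, 43, 43, 41, 43, 40, 43, 44, 43, 44, 46, 44, 42, 46, 46, 43, 43, 41, 42, 43, 45, 41, 44, 42, 39, 45, 39, 38, 42, 43, 43, 43, 36, 39, 55, 66, 72, 183, 210, 215, 217, 215, 216, 219, 220, 216, 217, 216, 216, 218, 218, 216, 217, 215, 216, 216, 218, 219, 217, 218, 217, 217]
```

In all three views the rim lies within about 2 px of the predicted home pose. The board's top edge in the wrist view (row 141) fits the corrected board position. The hand is clear at 0.217 m, so I'm handing in.

```bash
python3 -c "
from h import *
print(order.job_done())"
```

```text
the job is handed in; nothing more can be done
None
```

The caddy was stood upright and let go, then taken again by its sides and hung on the cleat; the final pictures put it at its home position to about 1 mm, the hand is clear, and the job was handed in at about 18 s of robot time, though the hand-in returned no verdict.

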